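# Unstack the consumables into their dishes

## Task

The soldering consumables stand piled on the workbench: a small flux tin on a solder reel on an amber tape roll on a cream tape roll. Take the pile apart from the top, one thing at a time, and set each upright and flat inside the rim of its own round dish: the dishes are graded like the things, so the smallest goes in the smallest dish and so on up to the largest. Never let any of them tip over, leave the screwdriver and the multimeter alone, and let go of everything.

Things in the scene. Friction and masses are not known exactly. Their poses are not given: they have to be found in the camera images.
- tin: flux tin, white with a grey-blue lid (fixed, does not open), cylinder 28 mm in diameter and 28 mm high, about 60 g; top of the stack, may be up to 9 mm off the reel's axis. Origin at the centre of its underside, z up
- reel: reel of solder wire with dark flanges 58 mm in diameter (lower flange 0 to 5 mm, upper 32 to 36 mm above the underside, 32 mm core between), 36 mm high, about 200 g; second in the stack. Origin at the centre of its underside, z up
- amber_roll: amber adhesive tape roll, stiff ring 68 mm outer diameter, wall about 8 mm thick, 26 mm high, about 80 g; third in the stack, lying flat. Origin on its axis at its underside, z up
- cream_roll: cream paper tape roll, stiff ring 82 mm outer diameter, wall about 10 mm thick, 42 mm high, about 80 g; bottom of the stack, lying flat on the table; pinch it by its wall, one finger in the hole. Origin on its axis at its underside, z up
- dish_tin: round shallow dish for the flux tin, the smallest of the four: steel with a dark rubber floor, fixed to the table; 52 mm outer and 46 mm inner diameter, floor 2 mm and rim top 5 mm above the table (rim 3 mm thick). Origin on its axis at the table; z up
- dish_reel: round shallow dish for the solder reel, second smallest: steel with a dark rubber floor, fixed to the table; 80 mm outer and 74 mm inner diameter, floor 2 mm and rim top 5 mm above the table (rim 3 mm thick). Origin on its axis at the table; z up
- dish_amber: round shallow dish for the amber roll, second largest: steel with a dark rubber floor, fixed to the table; 91 mm outer and 85 mm inner diameter, floor 2 mm and rim top 5 mm above the table (rim 3 mm thick). Origin on its axis at the table; z up
- dish_cream: round shallow dish for the cream roll, the largest: steel with a dark rubber floor, fixed to the table; 109 mm outer and 103 mm inner diameter, floor 2 mm and rim top 5 mm above the table (rim 3 mm thick). Origin on its axis at the table; z up
- screwdriver: bystander: yellow-handled screwdriver, 152 mm long, 22 mm high, lying along its y axis on the green cutting mat to the right of the work. Origin at the middle of its underside
- multimeter: bystander: hand multimeter in a blue holster on its kickstand, 144 x 74 x 130 mm, behind the work on the left. Origin at the middle of its underside

How it is judged:
By the outcome, as a careful person would: the job done as asked, in the order asked, and still so for the second after the job is handed in, with the robot touching nothing.
It also fails if it takes over 112 s, if anything falls off the work surface, if the arm or the gripper's body presses on something with over 40 N, if the wrist force passes 120 N, or if a joint passes its speed limit or range.

## Robot

A 7-joint arm with a two-finger parallel gripper is mounted at the origin on a cart in front of the work surface, level with it; the furniture and walls round the work are solid. World frame = base frame: x ahead of the robot, y to its left, z up, the work surface at z = 0. Lengths are in m, angles in rad, forces in N, time in s.
With the tool pointing down it reaches from about 0.4 to 0.85 m from the base axis. Payload 6.9 kg.
Tool frame: the origin (TCP) lies between the finger pads; the fingertips stand 25 mm ahead of it and the grasp point (between the pads) lies 6 mm ahead of it; z points along the fingers, y is the line along which they close (so a half turn about z gives the same grasp; the last joint's range is limited). The gripper opens to 85 mm and grips with 20 to 120 N. Pads are 22 mm wide; open, the fingers measure 114 mm over their backs; the gripper's body (76 mm by 85 mm) begins 54 mm behind the grasp point. The pads swing forward as they close: fully open they stand 13 mm farther back than shut.
Start: joints at [1.258, 0.507, -0.238, 1.5, 0.126, 1.149, -0.155], TCP at [0.254, -0.571, 0.256] pointing down, gripper open.
Joint ranges: [-3.08, 3.08], [-0.24, 2.05], [-1.43, 1.35], [0, 2.5], [-1.52, 4.66], [0.17, 1.96], [-2.89, 2.89]. Speed limits (rad/s): [2.39, 2.39, 3.14, 3.14, 3.14, 3.14, 3.14].

## Interface

Orientations are given as a 3x3 rotation matrix whose columns are the frame's x, y, z axes.
In Python, from cell import manip gives the robot as it stands.
- The arm moves only by the tool pendant, called after "Request:" by a JSON object that holds its "method" and its "body". Schema: {"type":"object","properties":{"rows":{"type":"array","items":{"type":"object","properties":{"xyz":{"type":"array","items":{"type":"number"},"minItems":3,"maxItems":3},"yaw":{"type":"number"}},"additionalProperties":false},"minItems":1,"maxItems":8},"finger_gap":{"type":"number"},"force":{"type":"number"},"only":{"type":"string"},"quiet":{"type":"boolean"},"lines":{"type":"string"}},"required":["rows"],"additionalProperties":false}. rows is a list of rows, 1 to 8 of them, each an object with the fields xyz (a list: dx, dy, dz in m), yaw (a turn about the tool's z in rad); a field left out counts as zero; each row is the pose to reach, as a shift and turn from the pose commanded when the call began, along the tool's axes at that moment; what a row does not reach only later rows make up. A row lasts 1/12 s, in which the tool goes at most 0.0417 m and 0.125 rad, less where a joint would pass 70% of its speed; a pose out of reach is approached as far as the arm can. finger_gap is the finger opening in m, set as the call begins (left out keeps the last). The fingers move at their own pace and stop on an object; force is the grip in N (left out, the last holds). Time passes only in rows, so rows that do not move let the fingers close. The tool returns the time, the measured TCP pose, the force, the opening and the grip force at its end. only (a regular expression) keeps the lines of the reply that match it, lines (a string "A,B") keeps lines A to B, and quiet returns only ok. Input that does not fit is refused with a message, and nothing moves.
- manip.observe(): the state, without advancing time (a new reading comes with each control period).
- manip.snapshot(name): name is "side" or "top"; returns a dict with "color" (420x560x3 uint8, red, green, blue), "range_z" (420x560 float32, m along the optical axis (not along the pixel's ray), 0 where there is no reading), "intrinsics" (3x3 intrinsics, pixels), "dist_coeffs" ([k1, k2, p1, p2, k3] as OpenCV has them; the pictures are not rectified), "rvec" (rotation vector, rad) and "tvec" (3), from world to camera coordinates, as OpenCV has them. Camera axes: x right, y down, z forward; pixel columns grow to the right and rows downward; lengths in m; the calibration is good to about 2 mm. A picture is of the moment at which its call begins.
- manip.hand_in(): hands the job in; it is judged then, once.
The state is a dict: "time_s": time; "qpos": joint angles; "joint_velocities": joint speeds; "joint_efforts": joint torques, N m; "eef_pos": TCP position; "ee_rot": TCP orientation; "contact_force": force on the tool from outside, world axes, zero at the start; "moment": the same for the moment, N m; "width": finger opening in m; "grip_force": force on a finger pad.
Only numpy, scipy, OpenCV 4.12 (cv2) and the standard library are available. Lean on these libraries where they do the work, as an engineer would, in place of code of your own. Each camera call takes 0.05 s, during which the arm holds its last target. There are 200 camera calls.

## Working session

There is one attempt and no reset: what is moved stays moved. The work goes in short steps, Python scripts to look and compute and a tool call to move; the robot and the scene stay as the last step left them, time stands still between calls to the robot, and variables do not carry over. Pictures are saved under pics/ and viewed, at most 14 in all, crops included, and the job is handed in when it is done.

```bash
ls; mkdir -p pics; cat > h.py <<'E'
import numpy as np, cv2
from cell import manip
def snap(n,save=None):
    s=manip.snapshot(n)
    if save: cv2.imwrite('pics/'+save,cv2.cvtColor(s['color'],cv2.COLOR_RGB2BGR))
    return s
def cam(s):
    R=cv2.Rodrigues(np.array(s['rvec'],float))[0]; return R,np.array(s['tvec'],float).ravel()
def world(s,u,v,z=None):
    """pixel -> world: with depth, or intersect plane z"""
    K=np.array(s['intrinsics'],float);d=np.array(s['dist_coeffs'],float)
    R,t=cam(s)
    p=cv2.undistortPoints(np.array([[[u,v]]],float),K,d).ravel()
    ray=np.array([p[0],p[1],1.])
    if z is None:
        return R.T@(ray*s['range_z'][int(v),int(u)]-t)
    o=-R.T@t; r=R.T@ray
    return o+r*(z-o[2])/r[2]
def cloud(s):
    K=np.array(s['intrinsics'],float);d=np.array(s['dist_coeffs'],float);R,t=cam(s)
    D=s['range_z'];v,u=np.mgrid[:D.shape[0],:D.shape[1]]
    p=cv2.undistortPoints(np.stack([u,v],-1).reshape(-1,1,2).astype(float),K,d).reshape(-1,2)
    P=np.c_[p,np.ones(len(p))]*D.reshape(-1,1)
    W=(P-t)@R; W[D.ravel()==0]=np.nan
    return W.reshape(D.shape+(3,))
E
python3 - <<'E'
from h import *
for n in ('side','top'):
    s=snap(n,n+'0.png'); R,t=cam(s); print(n,-R.T@t,R[2],s['intrinsics'])
o=manip.observe(); print(o['time_s'],o['eef_pos'],o['ee_rot'],o['width'])
E
```

```text
cell.py
pics
side [0.64964959 0.93495224 0.95182812] [-0.03532618 -0.77811206 -0.62713131] [[537.63653233   0.         278.91159146]
 [  0.         537.63653233 208.57157129]
 [  0.           0.           1.        ]]
top [ 0.50101202 -0.10184006  1.27219773] [ 0.08473186 -0.00850727 -0.99636747] [[421.88689615   0.         278.07075524]
 [  0.         421.88689615 216.59848216]
 [  0.           0.           1.        ]]
0.1 [ 0.25338406 -0.57088938  0.25553917] [[ 9.13967814e-01  4.05786183e-01 -6.39246626e-04]
 [ 4.05786686e-01 -9.13966709e-01  1.42145534e-03]
 [-7.44319961e-06 -1.55856220e-03 -9.99998785e-01]] 0.08527495188062201
```

View pics/side0.png

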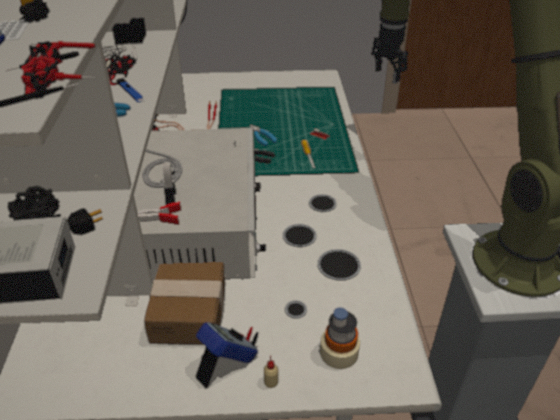

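View pics/top0.png

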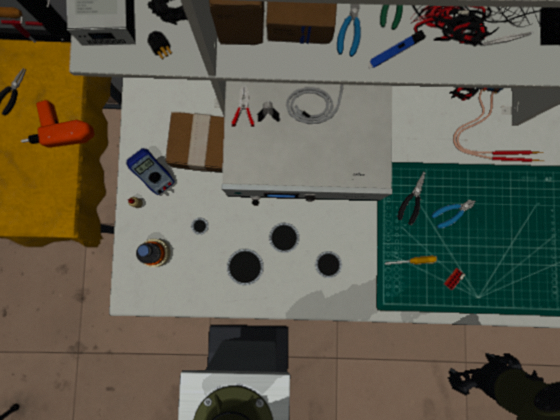

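The side view shows the pile at (340,340) and dishes at (295,310), (338,264), (299,236) and (323,203). In the top view the pile is at (152,251) and the dishes are at (200,226), (245,266), (284,237) and (328,264). The meter sits near (150,170) and a small bottle near (135,202). Next I'll measure the dishes and the pile from both views.

```bash
python3 - <<'E'
from h import *
S={n:snap(n) for n in('top','side')}
seeds={'top':[(200,226),(245,266),(284,237),(328,264)],'side':[(295,310),(338,264),(299,236),(323,203)]}
def rays(s,u,v):
    a=world(s,u,v,0.);b=world(s,u,v,.1);return a,(b-a)/np.linalg.norm(b-a)
C={}
for n,s in S.items():
    g=cv2.cvtColor(s['color'],cv2.COLOR_RGB2GRAY); m=(g<95).astype(np.uint8)
    k,l,st,ce=cv2.connectedComponentsWithStats(m)
    for i,(u,v) in enumerate(seeds[n]):
        j=l[v,u]; ys,xs=np.where(l==j)
        W=np.array([world(s,x,y,.002)[:2] for x,y in zip(xs,ys)])
        C[n,i]=ce[j]; print(n,i,'c',ce[j].round(1),'area dia mm',1000*2*np.sqrt(cv2.contourArea(cv2.convexHull(W.astype(np.float32)))/np.pi),'xy',W.mean(0).round(4),'depthz',world(s,*ce[j])[2].round(4))
for i in range(4):
    a,d=rays(S['top'],*C['top',i]);b,e=rays(S['side'],*C['side',i])
    A=np.c_[d,-e];x=np.linalg.lstsq(A,b-a,rcond=None)[0];p=a+d*x[0];q=b+e*x[1];print('tri',i,((p+q)/2).round(4),'gap',np.linalg.norm(p-q).round(4))
for n,s in S.items():
    W=cloud(s); c=world(s,152,251,.13) if n=='top' else world(s,340,315,.13); print(n,'seed',c)
    near=np.hypot(W[...,0]-c[0],W[...,1]-c[1])<.06
    for z in np.arange(0.01,.16,.01):
        m=near&(abs(W[...,2]-z)<.005); 
        if m.sum()>5:
            P=W[m]; print(round(z,3),m.sum(),P.mean(0).round(4),P.min(0)[:2].round(3),P.max(0)[:2].round(3))
for n,(x,y,w,h) in dict(top=(110,180,110,100),side=(280,290,110,90)).items():
    cv2.imwrite(f'pics/{n}1.png',cv2.resize(cv2.cvtColor(S[n]['color'],cv2.COLOR_RGB2BGR)[y:y+h,x:x+w],None,fx=6,fy=6,interpolation=cv2.INTER_CUBIC))
E
cd pics; python3 -c "
import cv2,numpy as np
a=cv2.imread('top1.png');b=cv2.imread('side1.png');b=cv2.copyMakeBorder(b,0,60,0,0,cv2.BORDER_CONSTANT)
c=np.hstack([a,b]);print(c.shape);cv2.imwrite('c1.png',cv2.resize(c,(800,364)))"
```

```text
top 0 c [199.1 225.6] area dia mm 40.29056923713303 xy [0.5754 0.1238] depthz -0.0018
top 1 c [244.5 266.5] area dia mm 97.10095234815726 xy [ 0.4567 -0.0162] depthz 0.0033
top 2 c [283.7 237.2] area dia mm 79.61212376115866 xy [ 0.5472 -0.1311] depthz 0.001
top 3 c [328.1 264. ] area dia mm 68.51124740634387 xy [ 0.4706 -0.2662] depthz 0.0053
side 0 c [295.5 309. ] area dia mm 38.49543760361831 xy [0.576  0.1247] depthz 0.0015
side 1 c [338.7 264.3] area dia mm 96.12731699332586 xy [ 0.4578 -0.0143] depthz 0.0004
side 2 c [299.2 235.4] area dia mm 78.16708378555374 xy [ 0.5479 -0.1278] depthz 0.003
side 3 c [322.3 202.9] area dia mm 67.69842785521043 xy [ 0.4713 -0.263 ] depthz -0.0025
tri 0 [0.5757 0.124  0.001 ] gap 0.0005
tri 1 [ 4.57e-01 -1.61e-02 -3.00e-04] gap 0.0007
tri 2 [ 0.5474 -0.1312 -0.0013] gap 0.0003
tri 3 [ 0.4706 -0.2666 -0.001 ] gap 0.0002
top seed [0.49649024 0.22377084 0.13      ]
0.01 55 [0.4963 0.2068 0.0076] [0.438 0.167] [0.547 0.267]
0.02 19 [0.4908 0.2151 0.0201] [0.456 0.206] [0.532 0.236]
0.03 19 [0.5017 0.2131 0.0293] [0.459 0.206] [0.529 0.228]
0.04 114
[... 775 characters left out ...]
8] [0.456 0.251] [0.534 0.29 ]
0.03 119 [0.5002 0.2787 0.0298] [0.454 0.249] [0.534 0.289]
0.04 318 [0.4994 0.269  0.0408] [0.453 0.222] [0.535 0.29 ]
0.05 111 [0.4971 0.2726 0.0497] [0.46  0.243] [0.527 0.286]
0.06 113 [0.4964 0.2701 0.0607] [0.46  0.238] [0.525 0.281]
0.07 226 [0.4967 0.2627 0.0686] [0.459 0.224] [0.526 0.281]
0.08 80 [0.4948 0.2682 0.0804] [0.468 0.25 ] [0.519 0.276]
0.09 79 [0.4981 0.2679 0.0902] [0.469 0.249] [0.519 0.275]
0.1 318 [0.4906 0.2555 0.1023] [0.464 0.223] [0.521 0.277]
0.11 71 [0.4989 0.2571 0.1088] [0.465 0.226] [0.521 0.277]
0.12 39 [0.5022 0.259  0.1201] [0.488 0.25 ] [0.513 0.264]
0.13 155 [0.4995 0.2507 0.1309] [0.485 0.233] [0.513 0.264]
(600, 1320, 3)
```

View pics/c1.png

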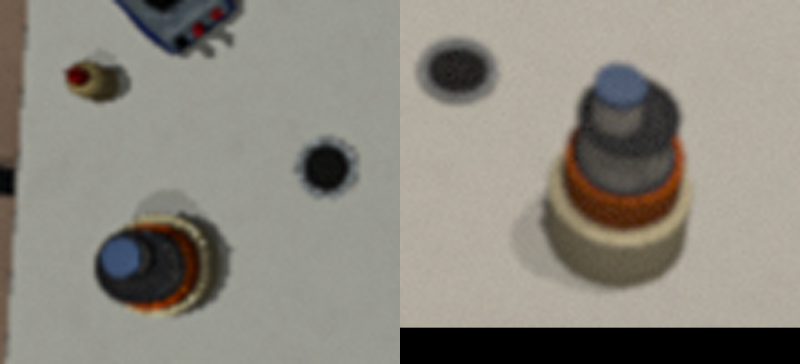

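The dishes triangulate at z≈0, and their sizes rank as expected: tin (0.5757, 0.124), cream (0.457, -0.016), amber (0.547, -0.131), reel (0.4706, -0.265). The pile tops measure 0.132, 0.104, 0.068 and 0.042, which matches the text. The crop shows the tin off-axis on the reel, at (0.499, 0.248). First I'll square the tool to the world axes and cross over.

Request:
{"method": "pendant", "body": {"rows": [{"xyz":[0.028, -0.032, 0], "yaw":0.125}, {"xyz":[0.056, -0.064, 0], "yaw":0.25}, {"xyz":[0.084, -0.096, 0], "yaw":0.375}, {"xyz":[0.112, -0.128, 0], "yaw":0.418}, {"xyz":[0.14, -0.16, 0], "yaw":0.418}, {"xyz":[0.168, -0.192, 0], "yaw":0.418}, {"xyz":[0.196, -0.224, 0], "yaw":0.418}, {"xyz":[0.196, -0.224, 0], "yaw":0.418}], "finger_gap": 0.085, "force": 30}}

```text
time_s: 0.87
eef_pos: [0.3439, -0.28, 0.2566]
ee_rot: [[1.0, 0.008, 0.001], [0.008, -1.0, 0.003], [0.001, -0.003, -1.0]]
contact_force: [0.0, -0.4, 0.2]
width: 0.085
grip_force: 0.0
```

```bash
python3 -c "
from h import *
o=manip.observe();print(o['qpos'],o['ee_rot'])"
```

```text
[ 0.81447987  0.22825866 -0.2303428   1.94744855  0.05936668  0.97330977
 -1.00642108] [[ 9.99968233e-01  7.92938631e-03  8.10749731e-04]
 [ 7.92725256e-03 -9.99965193e-01  2.60201025e-03]
 [ 8.31353856e-04 -2.59550058e-03 -9.99996286e-01]]
```

Request:
{"method": "pendant", "body": {"rows": [{"xyz":[0.01, -0.04, 0]}, {"xyz":[0.02, -0.08, 0]}, {"xyz":[0.03, -0.12, 0]}, {"xyz":[0.04, -0.16, 0]}, {"xyz":[0.05, -0.2, 0]}, {"xyz":[0.06, -0.24, 0]}, {"xyz":[0.07, -0.28, 0]}, {"xyz":[0.08, -0.31, 0]}]}}

```text
time_s: 1.53
eef_pos: [0.4219, 0.0263, 0.2566]
ee_rot: [[1.0, 0.002, 0.001], [0.002, -1.0, 0.001], [0.001, -0.001, -1.0]]
contact_force: [0.3, -0.7, -0.0]
width: 0.0855
grip_force: 0.0
```

Request:
{"method": "pendant", "body": {"rows": [{"xyz":[0.01, -0.04, 0]}, {"xyz":[0.02, -0.08, 0]}, {"xyz":[0.03, -0.12, 0]}, {"xyz":[0.045, -0.16, 0]}, {"xyz":[0.06, -0.195, 0]}, {"xyz":[0.075, -0.218, 0]}, {"xyz":[0.075, -0.218, 0]}, {"xyz":[0.075, -0.218, 0]}], "finger_gap": 0.05}}

```text
time_s: 2.2
eef_pos: [0.4969, 0.2421, 0.2555]
ee_rot: [[1.0, 0.002, -0.001], [0.002, -1.0, 0.0], [-0.001, -0.0, -1.0]]
contact_force: [-0.2, -0.2, 0.5]
width: 0.0501
grip_force: 0.0
```

```bash
python3 -c "
from h import *
o=manip.observe();print(o['qpos'],o['ee_rot'])"
```

```text
[-0.16044654  0.42119676 -0.499326    1.69118924  0.22191137  1.08697706
 -2.29575196] [[ 9.99996852e-01  2.10955322e-03 -1.35863596e-03]
 [ 2.10983254e-03 -9.99997753e-01  2.04189573e-04]
 [-1.35820216e-03 -2.07055424e-04 -9.99999056e-01]]
```

Request:
{"method": "pendant", "body": {"rows": [{"xyz":[0.001, -0.002, 0.04]}, {"xyz":[0.001, -0.002, 0.07]}, {"xyz":[0.001, -0.002, 0.07]}, {"xyz":[0.001, -0.002, 0.07]}, {"xyz":[0.001, -0.002, 0.07]}]}}

```text
time_s: 2.62
eef_pos: [0.4985, 0.2424, 0.1879]
ee_rot: [[1.0, -0.001, 0.001], [-0.001, -1.0, 0.0], [0.001, -0.0, -1.0]]
contact_force: [0.8, -0.3, 0.4]
width: 0.0497
grip_force: 0.0
```

```bash
python3 - <<'E'
from h import *
s=snap('side'); im=cv2.cvtColor(s['color'],cv2.COLOR_RGB2BGR)[270:380,270:400]
t=snap('top'); it=cv2.cvtColor(t['color'],cv2.COLOR_RGB2BGR)[200:310,90:220]
c=np.hstack([cv2.resize(a,None,fx=3,fy=3,interpolation=cv2.INTER_CUBIC) for a in(im,it)]);cv2.imwrite('pics/g1.png',c)
E
```

```text
(no output)
```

View pics/g1.png

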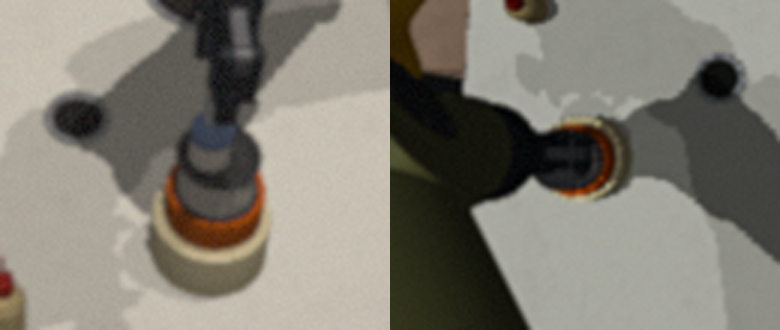

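The crop shows the fingers in line with the tin in x, and the front finger covers part of the lid at about (212,130). Next I'll correct y by 5.5 mm, descend to z=0.134 and close.

Request:
{"method": "pendant", "body": {"rows": [{"xyz":[0, -0.0055, 0]}, {"xyz":[0, -0.0055, 0.02]}, {"xyz":[0, -0.0055, 0.04]}, {"xyz":[0, -0.0055, 0.054]}, {"xyz":[0, -0.0055, 0.054]}, {"xyz":[0, -0.0055, 0.054]}]}}

```text
time_s: 3.22
eef_pos: [0.498, 0.2489, 0.1328]
ee_rot: [[1.0, 0.0, -0.0], [0.0, -1.0, 0.0], [-0.0, -0.0, -1.0]]
contact_force: [-0.4, 0.3, 0.7]
width: 0.0501
grip_force: 0.0
```

Request:
{"method": "pendant", "body": {"rows": [{}, {}, {}, {}, {}, {}, {}], "finger_gap": 0.02, "force": 30}}

```text
time_s: 3.8
eef_pos: [0.4987, 0.2491, 0.1337]
ee_rot: [[1.0, -0.0, 0.002], [-0.0, -1.0, 0.001], [0.002, -0.001, -1.0]]
contact_force: [-0.5, -0.4, 6.3]
width: 0.0265
grip_force: 29.3
```

Request:
{"method": "pendant", "body": {"rows": [{"xyz":[0, 0, -0.01]}, {"xyz":[0, 0, -0.03]}, {"xyz":[0, 0, -0.06]}, {"xyz":[0, 0, -0.06]}]}}

```text
time_s: 4.13
eef_pos: [0.4997, 0.2501, 0.1978]
ee_rot: [[1.0, -0.0, 0.007], [-0.0, -1.0, 0.004], [0.007, -0.004, -1.0]]
contact_force: [0.3, 0.7, 0.0]
width: 0.0263
grip_force: 29.6
```

Request:
{"method": "pendant", "body": {"rows": [{"xyz":[0.02, 0.03, 0]}, {"xyz":[0.04, 0.06, 0]}, {"xyz":[0.06, 0.09, 0]}, {"xyz":[0.077, 0.115, 0]}, {"xyz":[0.077, 0.125, 0]}, {"xyz":[0.077, 0.125, 0]}, {"xyz":[0.077, 0.125, 0]}, {"xyz":[0.077, 0.125, 0]}]}}

```text
time_s: 4.8
eef_pos: [0.5742, 0.1253, 0.1927]
ee_rot: [[1.0, 0.002, -0.0], [0.002, -1.0, 0.001], [-0.0, -0.001, -1.0]]
contact_force: [-0.1, 0.3, -0.0]
width: 0.0263
grip_force: 29.6
```

Request:
{"method": "pendant", "body": {"rows": [{"xyz":[0.001, 0.001, 0.04]}, {"xyz":[0.001, 0.001, 0.08]}, {"xyz":[0.001, 0.001, 0.11]}, {"xyz":[0.001, 0.001, 0.13]}, {"xyz":[0.001, 0.001, 0.13]}, {"xyz":[0.001, 0.001, 0.13]}]}}

```text
time_s: 5.3
eef_pos: [0.575, 0.1243, 0.0621]
ee_rot: [[1.0, 0.002, -0.002], [0.002, -1.0, 0.0], [-0.002, -0.0, -1.0]]
contact_force: [0.1, 0.5, -0.3]
width: 0.0266
grip_force: 29.6
```

```bash
python3 - <<'E'
from h import *
s=snap('side'); im=cv2.cvtColor(s['color'],cv2.COLOR_RGB2BGR)[250:340,240:350]
t=snap('top'); it=cv2.cvtColor(t['color'],cv2.COLOR_RGB2BGR)[190:280,140:250]
c=np.hstack([cv2.resize(a,None,fx=3.6,fy=3.6,interpolation=cv2.INTER_CUBIC) for a in(im,it)]);cv2.imwrite('pics/g2.png',c)
W=cloud(s); m=(abs(W[...,0]-.575)<.03)&(abs(W[...,1]-.125)<.05)
for z in np.arange(.012,.09,.006):
    k=m&(abs(W[...,2]-z)<.003); 
    if k.sum()>3: P=W[k];print(z.round(3),k.sum(),np.percentile(P[:,:2],[3,97],axis=0).round(3).tolist(),s['color'][k].mean(0).round())
E
```

```text
0.036 5 [[0.573, 0.128], [0.588, 0.147]] [44. 43. 43.]
0.042 13 [[0.566, 0.128], [0.589, 0.15]] [65. 64. 61.]
0.048 19 [[0.566, 0.127], [0.589, 0.153]] [54. 52. 51.]
0.054 23 [[0.566, 0.113], [0.588, 0.154]] [55. 53. 52.]
0.06 20 [[0.569, 0.122], [0.589, 0.155]] [48. 48. 47.]
0.066 5 [[0.57, 0.153], [0.58, 0.154]] [29. 29. 31.]
0.084 11 [[0.566, 0.122], [0.589, 0.171]] [43. 43. 45.]
```

View pics/g2.png

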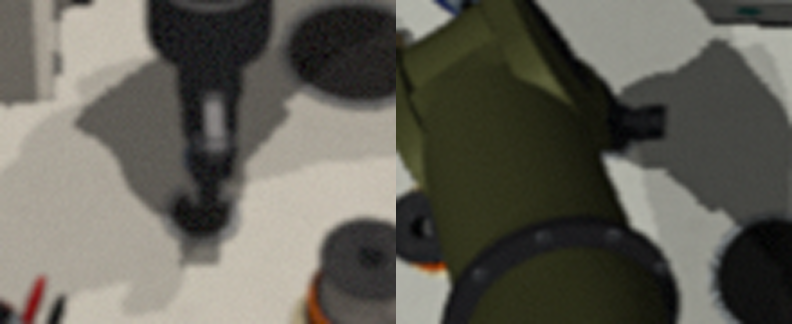

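The tin has left the reel, whose bare hub shows at (372,257). The tin is held over its dish, hidden behind the finger at (205,200). Next I'll lower it, watching the force.

Request:
{"method": "pendant", "body": {"rows": [{"xyz":[0.0005, 0, 0.015]}, {"xyz":[0.0005, 0, 0.022]}, {"xyz":[0.0005, 0, 0.027]}, {"xyz":[0.0005, 0, 0.027]}, {"xyz":[0.0005, 0, 0.027]}]}}

```text
time_s: 5.82
eef_pos: [0.5766, 0.1226, 0.0358]
ee_rot: [[1.0, -0.0, 0.0], [-0.0, -1.0, 0.0], [0.0, -0.0, -1.0]]
contact_force: [-0.3, 0.1, -0.1]
width: 0.0264
grip_force: 29.6
```

Request:
{"method": "pendant", "body": {"rows": [{"xyz":[0, 0, 0.001]}, {"xyz":[0, 0, 0.002]}, {"xyz":[0, 0, 0.003]}, {"xyz":[0, 0, 0.003]}]}}

```text
time_s: 6.15
eef_pos: [0.5765, 0.1224, 0.0323]
ee_rot: [[1.0, -0.0, 0.0], [-0.0, -1.0, 0.0], [0.0, -0.0, -1.0]]
contact_force: [-0.1, -0.8, -0.2]
width: 0.0266
grip_force: 29.6
```

Request:
{"method": "pendant", "body": {"rows": [{"xyz":[0, 0, 0.001]}, {"xyz":[0, 0, 0.001]}, {"xyz":[0, 0, 0.001]}]}}

```text
time_s: 6.4
eef_pos: [0.5765, 0.1225, 0.0318]
ee_rot: [[1.0, -0.0, 0.0], [-0.0, -1.0, -0.0], [0.0, 0.0, -1.0]]
contact_force: [-1.8, -0.7, 5.0]
width: 0.0265
grip_force: 30.1
```

Request:
{"method": "pendant", "body": {"rows": [{"xyz":[0, 0, 0.001]}, {"xyz":[0, 0, 0.001]}, {"xyz":[0, 0, 0.001]}]}}

```text
time_s: 6.65
eef_pos: [0.5766, 0.1225, 0.0318]
ee_rot: [[1.0, -0.0, 0.001], [-0.0, -1.0, -0.0], [0.001, 0.0, -1.0]]
contact_force: [-3.4, -1.2, 13.5]
width: 0.0264
grip_force: 30.9
```

Request:
{"method": "pendant", "body": {"rows": [{"xyz":[0, 0, -0.001]}, {"xyz":[0, 0, -0.0015]}, {"xyz":[0, 0, -0.0015]}]}}

```text
time_s: 6.9
eef_pos: [0.5765, 0.1225, 0.0319]
ee_rot: [[1.0, -0.0, 0.0], [-0.0, -1.0, 0.0], [0.0, -0.0, -1.0]]
contact_force: [-0.7, 0.6, 4.3]
width: 0.0265
grip_force: 29.8
```

Request:
{"method": "pendant", "body": {"rows": [{}, {}, {}, {}, {}], "finger_gap": 0.045}}

```text
time_s: 7.32
eef_pos: [0.5764, 0.1225, 0.0317]
ee_rot: [[1.0, -0.0, -0.0], [-0.0, -1.0, 0.0], [-0.0, -0.0, -1.0]]
contact_force: [-0.1, -0.4, -0.0]
width: 0.0449
grip_force: 0.0
```

Request:
{"method": "pendant", "body": {"rows": [{"xyz":[0, 0, -0.01]}, {"xyz":[0, 0, -0.03]}, {"xyz":[0, 0, -0.06]}, {"xyz":[0, 0, -0.1]}, {"xyz":[0, 0, -0.13]}, {"xyz":[0, 0, -0.16]}, {"xyz":[0, 0, -0.18]}, {"xyz":[0, 0, -0.18]}]}}

```text
time_s: 7.98
eef_pos: [0.5782, 0.1235, 0.2175]
ee_rot: [[1.0, -0.0, 0.008], [-0.0, -1.0, 0.002], [0.008, -0.002, -1.0]]
contact_force: [0.7, -0.2, -0.0]
width: 0.0451
grip_force: 0.0
```

Request:
{"method": "pendant", "body": {"rows": [{"xyz":[-0.02, -0.03, 0]}, {"xyz":[-0.04, -0.06, 0]}, {"xyz":[-0.06, -0.09, 0]}, {"xyz":[-0.084, -0.115, 0]}, {"xyz":[-0.084, -0.126, 0]}, {"xyz":[-0.084, -0.126, 0]}, {"xyz":[-0.084, -0.126, 0]}], "finger_gap": 0.085}}

```text
time_s: 8.57
eef_pos: [0.4924, 0.2486, 0.2119]
ee_rot: [[1.0, 0.001, 0.0], [0.001, -1.0, -0.0], [0.0, 0.0, -1.0]]
contact_force: [1.2, -0.6, 0.2]
width: 0.0853
grip_force: 0.0
```

```bash
python3 - <<'E'
from h import *
for n,c in dict(top=(.575,.124),side=(.575,.124)).items():
    s=snap(n); W=cloud(s)
    m=(np.hypot(W[...,0]-c[0],W[...,1]-c[1])<.03)&(W[...,2]>.01)&(W[...,2]<.05)
    if m.sum(): P=W[m];print(n,m.sum(),P[:,2].max(),np.percentile(P,[3,97],axis=0).round(3).tolist())
    m=(np.hypot(W[...,0]-.493,W[...,1]-.248)<.05)&(abs(W[...,2]-.104)<.005);
    if m.sum(): P=W[m];print('reel',n,m.sum(),P.mean(0),P.min(0),P.max(0))
im=cv2.cvtColor(s['color'],cv2.COLOR_RGB2BGR)[250:370,250:400];cv2.imwrite('pics/g3.png',cv2.resize(im,None,fx=4,fy=4,interpolation=cv2.INTER_CUBIC))
E
```

```text
top 81 0.038241060812230956 [[0.563, 0.112, 0.011], [0.589, 0.137, 0.035]]
reel top 112 [0.49538997 0.24354438 0.10478118] [0.46334177 0.22298528 0.09902332] [0.52061564 0.26649528 0.10880679]
side 153 0.033913340860168846 [[0.565, 0.113, 0.012], [0.589, 0.139, 0.032]]
reel side 503 [0.49272337 0.24863483 0.10273421] [0.46440558 0.2174418  0.09913775] [0.52155845 0.27743008 0.10715683]
```

View pics/g3.png

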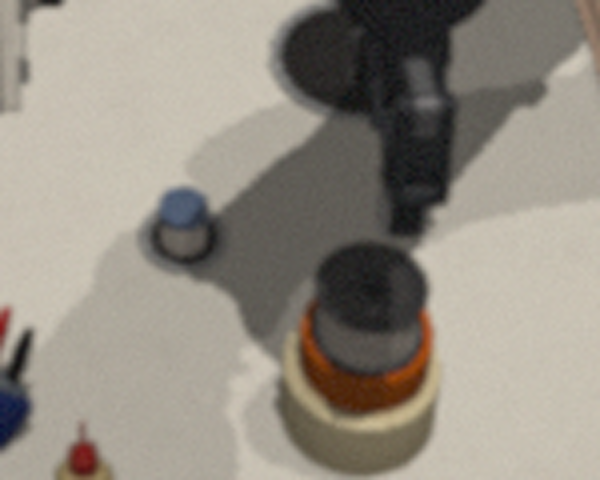

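The tin stands upright inside its dish at (183,235) in the crop, measured at (0.577, 0.125) with its top at about 0.032. The reel centre is at (0.4925, 0.248), right under the tool, so I'll grasp its upper flange.

Request:
{"method": "pendant", "body": {"rows": [{"xyz":[0, 0, 0.03]}, {"xyz":[0, 0, 0.06]}, {"xyz":[0, 0, 0.09]}, {"xyz":[0, 0, 0.1]}, {"xyz":[0, 0, 0.108]}, {"xyz":[0, 0, 0.108]}, {"xyz":[0, 0, 0.108]}]}}

```text
time_s: 9.25
eef_pos: [0.4932, 0.2485, 0.1046]
ee_rot: [[1.0, -0.001, 0.001], [-0.001, -1.0, 0.0], [0.001, -0.0, -1.0]]
contact_force: [-0.9, -0.1, 0.3]
width: 0.0848
grip_force: 0.0
```

Request:
{"method": "pendant", "body": {"rows": [{}, {}, {}, {}, {}, {}], "finger_gap": 0.05, "force": 40}}

```text
time_s: 9.75
eef_pos: [0.4934, 0.248, 0.1053]
ee_rot: [[1.0, -0.001, 0.003], [-0.001, -1.0, -0.0], [0.003, 0.0, -1.0]]
contact_force: [-1.2, -2.4, 7.4]
width: 0.0558
grip_force: 40.9
```

Request:
{"method": "pendant", "body": {"rows": [{"xyz":[0, 0, -0.005]}, {"xyz":[0, 0, -0.01]}, {"xyz":[0, 0, -0.02]}, {"xyz":[0, 0, -0.04]}, {"xyz":[0, 0, -0.06]}, {"xyz":[0, 0, -0.06]}, {"xyz":[0, 0, -0.06]}]}}

```text
time_s: 10.33
eef_pos: [0.493, 0.2489, 0.1651]
ee_rot: [[1.0, -0.0, 0.003], [-0.0, -1.0, 0.001], [0.003, -0.001, -1.0]]
contact_force: [-0.0, -0.3, -2.2]
width: 0.0557
grip_force: 43.2
```

```bash
python3 - <<'E'
from h import *
s=snap('side'); im=cv2.cvtColor(s['color'],cv2.COLOR_RGB2BGR)[250:370,250:400];cv2.imwrite('pics/g4.png',cv2.resize(im,None,fx=4,fy=4,interpolation=cv2.INTER_CUBIC))
E
```

```text
(no output)
```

View pics/g4.png

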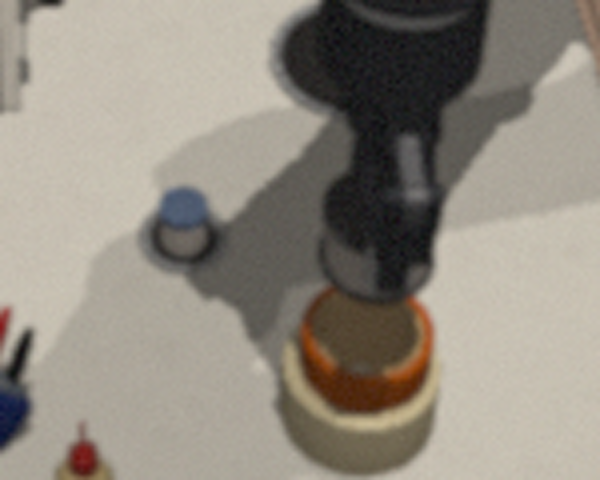

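The reel hangs upright at (375,245) and the amber ring is still in place on the cream one. Next I'll carry the reel to its dish.

Request:
{"method": "pendant", "body": {"rows": [{"xyz":[0, 0.02, 0]}, {"xyz":[0, 0.05, 0]}, {"xyz":[0, 0.085, 0]}, {"xyz":[0, 0.12, 0]}, {"xyz":[-0.002, 0.155, 0]}, {"xyz":[-0.005, 0.19, 0]}, {"xyz":[-0.008, 0.225, 0]}, {"xyz":[-0.01, 0.26, 0]}]}}

```text
time_s: 11.05
eef_pos: [0.4811, -0.0132, 0.1628]
ee_rot: [[1.0, 0.0, -0.002], [0.0, -1.0, 0.0], [-0.002, -0.0, -1.0]]
contact_force: [0.0, 0.7, -2.3]
width: 0.0557
grip_force: 43.2
```

Request:
{"method": "pendant", "body": {"rows": [{"xyz":[0, 0.035, 0]}, {"xyz":[0, 0.07, 0]}, {"xyz":[-0.003, 0.105, 0]}, {"xyz":[-0.006, 0.14, 0]}, {"xyz":[-0.009, 0.175, 0]}, {"xyz":[-0.012, 0.21, 0]}, {"xyz":[-0.012, 0.235, 0]}, {"xyz":[-0.012, 0.253, 0]}]}}

```text
time_s: 11.72
eef_pos: [0.4687, -0.2678, 0.1624]
ee_rot: [[1.0, -0.004, -0.002], [-0.004, -1.0, 0.0], [-0.002, -0.0, -1.0]]
contact_force: [0.7, 0.2, -2.1]
width: 0.0558
grip_force: 43.2
```

Request:
{"method": "pendant", "body": {"rows": [{}, {"xyz":[0, 0, 0.02]}, {"xyz":[0, 0, 0.05]}, {"xyz":[0, 0, 0.08]}, {"xyz":[0, 0, 0.09]}, {"xyz":[0, 0, 0.09]}]}}

```text
time_s: 12.22
eef_pos: [0.4684, -0.263, 0.0709]
ee_rot: [[1.0, 0.001, -0.006], [0.001, -1.0, 0.003], [-0.006, -0.003, -1.0]]
contact_force: [-0.4, 0.9, -2.0]
width: 0.0556
grip_force: 43.5
```

Request:
{"method": "pendant", "body": {"rows": [{"xyz":[0.002, 0.002, 0]}, {"xyz":[0.002, 0.002, 0]}]}}

```text
time_s: 12.38
eef_pos: [0.4737, -0.2669, 0.075]
ee_rot: [[1.0, 0.0, 0.002], [0.0, -1.0, -0.001], [0.002, 0.001, -1.0]]
contact_force: [0.3, -0.3, -2.4]
width: 0.056
grip_force: 43.5
```

```bash
python3 - <<'E'
from h import *
s=snap('side'); im=cv2.cvtColor(s['color'],cv2.COLOR_RGB2BGR)[150:250,270:380]
t=snap('top'); it=cv2.cvtColor(t['color'],cv2.COLOR_RGB2BGR)[215:315,280:390]
cv2.imwrite('pics/g5.png',np.hstack([cv2.resize(a,None,fx=3.6,fy=3.6,interpolation=cv2.INTER_CUBIC) for a in(im,it)]))
E
```

```text
(no output)
```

View pics/g5.png

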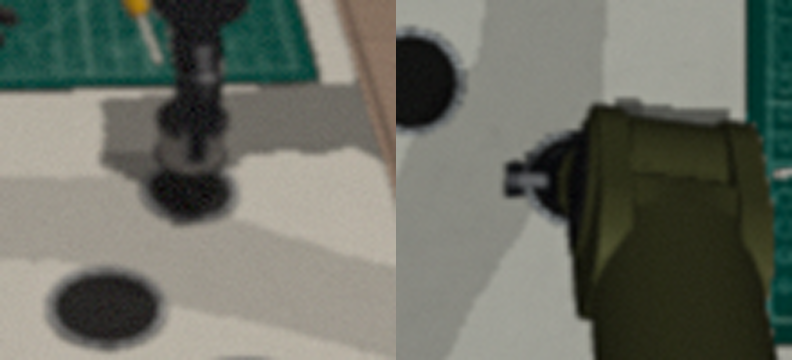

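The side view shows the upright reel just above its dish: the lower flange is at (190,160) and the dish at (190,190). The alignment is plausible, so I'll lower it, watching the force.

Request:
{"method": "pendant", "body": {"rows": [{"xyz":[-0.001, 0, 0.015]}, {"xyz":[-0.001, 0, 0.025]}, {"xyz":[-0.001, 0, 0.03]}, {"xyz":[-0.001, 0, 0.03]}, {"xyz":[-0.001, 0, 0.03]}]}}

```text
time_s: 12.9
eef_pos: [0.4714, -0.2664, 0.0439]
ee_rot: [[1.0, -0.0, -0.0], [-0.0, -1.0, 0.0], [-0.0, -0.0, -1.0]]
contact_force: [0.8, -0.2, -2.8]
width: 0.0559
grip_force: 43.6
```

Request:
{"method": "pendant", "body": {"rows": [{"xyz":[0, 0, 0.001]}, {"xyz":[0, 0, 0.002]}, {"xyz":[0, 0, 0.002]}]}}

```text
time_s: 13.15
eef_pos: [0.4715, -0.2666, 0.042]
ee_rot: [[1.0, -0.0, 0.0], [-0.0, -1.0, -0.0], [0.0, 0.0, -1.0]]
contact_force: [-0.1, 0.1, -2.5]
width: 0.056
grip_force: 43.6
```

Request:
{"method": "pendant", "body": {"rows": [{"xyz":[0, 0, 0.001]}, {"xyz":[0, 0, 0.0015]}, {"xyz":[0, 0, 0.0015]}]}}

```text
time_s: 13.4
eef_pos: [0.4713, -0.2665, 0.0402]
ee_rot: [[1.0, -0.0, -0.0], [-0.0, -1.0, 0.0], [-0.0, -0.0, -1.0]]
contact_force: [-0.2, -0.9, -2.2]
width: 0.0561
grip_force: 43.6
```

Request:
{"method": "pendant", "body": {"rows": [{"xyz":[0, 0, 0.001]}, {"xyz":[0, 0, 0.001]}, {"xyz":[0, 0, 0.001]}]}}

```text
time_s: 13.65
eef_pos: [0.4715, -0.2666, 0.0395]
ee_rot: [[1.0, -0.0, 0.0], [-0.0, -1.0, -0.0], [0.0, 0.0, -1.0]]
contact_force: [-1.3, -0.0, 0.3]
width: 0.0556
grip_force: 43.8
```

Request:
{"method": "pendant", "body": {"rows": [{"xyz":[0, 0, 0.001]}, {"xyz":[0, 0, 0.001]}, {"xyz":[0, 0, 0.001]}]}}

```text
time_s: 13.9
eef_pos: [0.4716, -0.2667, 0.0393]
ee_rot: [[1.0, -0.0, 0.001], [-0.0, -1.0, -0.001], [0.001, 0.001, -1.0]]
contact_force: [-2.6, 1.4, 10.3]
width: 0.0555
grip_force: 44.4
```

Request:
{"method": "pendant", "body": {"rows": [{"xyz":[0, 0, -0.001]}, {"xyz":[0, 0, -0.001]}, {"xyz":[0, 0, -0.001]}]}}

```text
time_s: 14.15
eef_pos: [0.4715, -0.2666, 0.0394]
ee_rot: [[1.0, -0.0, 0.0], [-0.0, -1.0, -0.0], [0.0, 0.0, -1.0]]
contact_force: [0.1, 0.1, 3.6]
width: 0.0555
grip_force: 43.9
```

Request:
{"method": "pendant", "body": {"rows": [{}, {}, {}, {}, {}, {}], "finger_gap": 0.085}}

```text
time_s: 14.65
eef_pos: [0.4713, -0.2665, 0.0392]
ee_rot: [[1.0, -0.0, -0.0], [-0.0, -1.0, 0.0], [-0.0, -0.0, -1.0]]
contact_force: [0.8, -0.4, -0.6]
width: 0.0849
grip_force: 0.0
```

Request:
{"method": "pendant", "body": {"rows": [{"xyz":[0, 0, -0.01]}, {"xyz":[0, 0, -0.03]}, {"xyz":[0, 0, -0.06]}, {"xyz":[0, 0, -0.1]}, {"xyz":[0, 0, -0.12]}, {"xyz":[0, 0, -0.12]}]}}

```text
time_s: 15.15
eef_pos: [0.4737, -0.2672, 0.1647]
ee_rot: [[1.0, -0.0, 0.007], [-0.0, -1.0, -0.004], [0.007, 0.004, -1.0]]
contact_force: [1.0, -0.5, 0.3]
width: 0.0845
grip_force: 0.0
```

Request:
{"method": "pendant", "body": {"rows": [{"xyz":[0, -0.03, 0]}, {"xyz":[0, -0.065, 0]}, {"xyz":[0, -0.1, 0]}, {"xyz":[0.003, -0.135, 0]}, {"xyz":[0.006, -0.17, 0]}, {"xyz":[0.009, -0.205, 0]}, {"xyz":[0.01, -0.24, 0]}, {"xyz":[0.01, -0.26, 0]}]}}

```text
time_s: 15.82
eef_pos: [0.4812, -0.0022, 0.1597]
ee_rot: [[1.0, 0.004, 0.001], [0.004, -1.0, 0.002], [0.001, -0.002, -1.0]]
contact_force: [0.2, 0.9, -0.1]
width: 0.0851
grip_force: 0.0
```

Request:
{"method": "pendant", "body": {"rows": [{"xyz":[0, -0.035, 0]}, {"xyz":[0, -0.07, 0]}, {"xyz":[0.003, -0.105, 0]}, {"xyz":[0.006, -0.14, 0]}, {"xyz":[0.009, -0.175, 0]}, {"xyz":[0.011, -0.21, 0]}, {"xyz":[0.011, -0.24, 0]}, {"xyz":[0.011, -0.253, 0]}]}}

```text
time_s: 16.48
eef_pos: [0.4914, 0.2517, 0.1596]
ee_rot: [[1.0, 0.005, 0.0], [0.005, -1.0, 0.003], [0.0, -0.003, -1.0]]
contact_force: [-0.2, -0.1, -0.1]
width: 0.085
grip_force: 0.0
```

Request:
{"method": "pendant", "body": {"rows": [{}, {}, {}]}}

```text
time_s: 16.73
eef_pos: [0.4925, 0.2446, 0.159]
ee_rot: [[1.0, -0.002, -0.001], [-0.002, -1.0, -0.002], [-0.001, 0.002, -1.0]]
contact_force: [0.7, -0.6, -0.2]
width: 0.0847
grip_force: 0.0
```

```bash
python3 - <<'E'
from h import *
for n in('top','side'):
    s=snap(n); W=cloud(s)
    for nm,c,lo,hi,r in(('reel',(.471,-.266),.033,.045,.04),('amber',(.4925,.247),.062,.075,.045),('cream',(.494,.248),.036,.048,.05)):
        m=(np.hypot(W[...,0]-c[0],W[...,1]-c[1])<r)&(W[...,2]>lo)&(W[...,2]<hi)
        if m.sum(): P=W[m];print(nm,n,m.sum(),P[:,2].mean(),np.percentile(P,[1,99],axis=0).round(4).tolist())
im=cv2.cvtColor(s['color'],cv2.COLOR_RGB2BGR)[180:380,250:400];cv2.imwrite('pics/g6.png',cv2.resize(im,None,fx=3,fy=3,interpolation=cv2.INTER_CUBIC))
E
```

```text
reel top 285 0.03909274004995852 [[0.443, -0.2936, 0.0338], [0.4977, -0.2406, 0.044]]
amber top 127 0.06857816598805568 [[0.4595, 0.2178, 0.0637], [0.5244, 0.2697, 0.0736]]
cream top 144 0.04268118544027215 [[0.4532, 0.2066, 0.0365], [0.531, 0.2782, 0.0478]]
reel side 188 0.03717173753092175 [[0.446, -0.2933, 0.0335], [0.4987, -0.2362, 0.0419]]
amber side 305 0.06615571900688388 [[0.4588, 0.2141, 0.0622], [0.525, 0.2802, 0.0703]]
cream side 398 0.04200264335660761 [[0.4544, 0.2199, 0.0365], [0.533, 0.2887, 0.0478]]
```

View pics/g6.png

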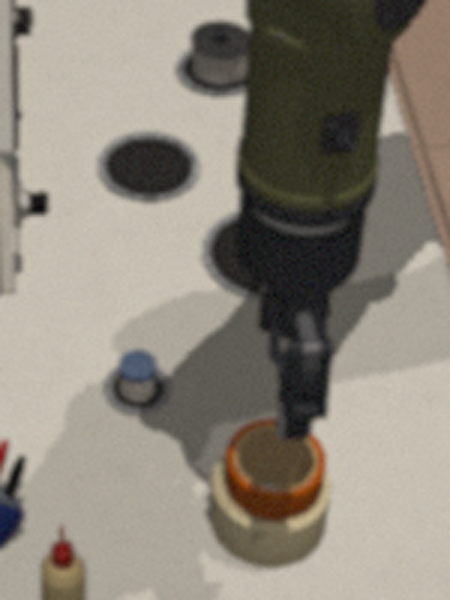

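The reel sits flat in its dish at (220,55), measured at (0.472, -0.266) with its top at 0.038. The amber ring is at (0.492, 0.247). Next I'll centre and grasp it.

Request:
{"method": "pendant", "body": {"rows": [{"xyz":[0, -0.002, 0.03]}, {"xyz":[0, -0.002, 0.06]}, {"xyz":[0, -0.002, 0.06]}, {"xyz":[0, -0.002, 0.06]}]}}

```text
time_s: 17.17
eef_pos: [0.4919, 0.2468, 0.0986]
ee_rot: [[1.0, -0.002, -0.003], [-0.002, -1.0, -0.002], [-0.003, 0.002, -1.0]]
contact_force: [-0.4, 0.0, 1.5]
width: 0.0855
grip_force: 0.0
```

```bash
python3 -c "
from h import *
o=manip.observe();print(o['eef_pos'])"
```

```text
[0.49188905 0.246803   0.0986113 ]
```

Request:
{"method": "pendant", "body": {"rows": [{"xyz":[0, 0, 0.012]}, {"xyz":[0, 0, 0.024]}, {"xyz":[0, 0, 0.03]}, {"xyz":[0, 0, 0.03]}, {"xyz":[0, 0, 0.03]}]}}

```text
time_s: 17.58
eef_pos: [0.4929, 0.2485, 0.0703]
ee_rot: [[1.0, -0.001, 0.001], [-0.001, -1.0, 0.0], [0.001, -0.0, -1.0]]
contact_force: [-0.3, -0.6, 0.7]
width: 0.0852
grip_force: 0.0
```

Request:
{"method": "pendant", "body": {"rows": [{}, {}, {}, {}, {}], "finger_gap": 0.06, "force": 30}}

```text
time_s: 18.0
eef_pos: [0.493, 0.2485, 0.0708]
ee_rot: [[1.0, -0.0, 0.002], [-0.0, -1.0, 0.0], [0.002, -0.0, -1.0]]
contact_force: [-1.6, -1.4, 9.2]
width: 0.067
grip_force: 31.4
```

Request:
{"method": "pendant", "body": {"rows": [{"xyz":[0, 0, -0.005]}, {"xyz":[0, 0, -0.01]}, {"xyz":[0, 0, -0.02]}, {"xyz":[0, 0, -0.04]}, {"xyz":[0, 0, -0.07]}, {"xyz":[0, 0, -0.07]}, {"xyz":[0, 0, -0.07]}]}}

```text
time_s: 18.58
eef_pos: [0.4934, 0.2492, 0.1416]
ee_rot: [[1.0, -0.0, 0.004], [-0.0, -1.0, 0.002], [0.004, -0.002, -1.0]]
contact_force: [-0.9, 0.0, -1.6]
width: 0.0671
grip_force: 34.0
```

```bash
python3 - <<'E'
from h import *
s=snap('side'); im=cv2.cvtColor(s['color'],cv2.COLOR_RGB2BGR)[250:370,250:400];cv2.imwrite('pics/g7.png',cv2.resize(im,None,fx=4,fy=4,interpolation=cv2.INTER_CUBIC))
E
```

```text
(no output)
```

View pics/g7.png

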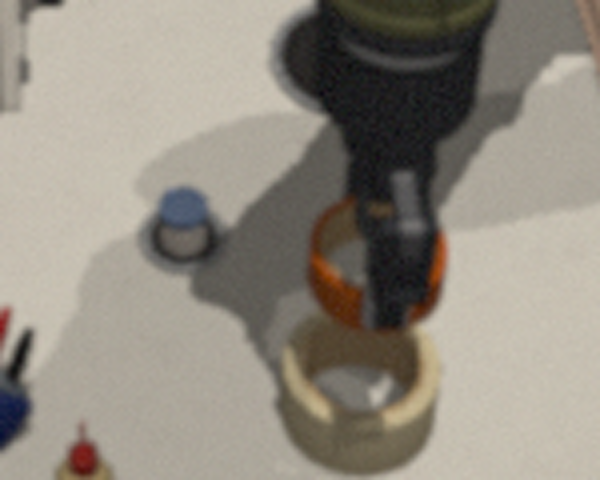

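The amber ring is held level at (378,265) with the fingertips a few mm above its underside, and the cream ring hasn't moved. Next I'll carry it to its dish.

Request:
{"method": "pendant", "body": {"rows": [{"xyz":[0, 0.02, 0]}, {"xyz":[0, 0.05, 0]}, {"xyz":[0.005, 0.08, 0]}, {"xyz":[0.01, 0.11, 0]}, {"xyz":[0.015, 0.145, 0]}, {"xyz":[0.02, 0.18, 0]}, {"xyz":[0.025, 0.215, 0]}, {"xyz":[0.03, 0.24, 0]}]}}

```text
time_s: 19.3
eef_pos: [0.5215, 0.0046, 0.1382]
ee_rot: [[1.0, -0.003, -0.003], [-0.003, -1.0, -0.002], [-0.003, 0.002, -1.0]]
contact_force: [-0.2, 0.2, -1.1]
width: 0.0672
grip_force: 34.0
```

Request:
{"method": "pendant", "body": {"rows": [{"xyz":[0.005, 0.035, 0]}, {"xyz":[0.01, 0.07, 0]}, {"xyz":[0.015, 0.1, 0]}, {"xyz":[0.02, 0.125, 0]}, {"xyz":[0.024, 0.139, 0]}, {"xyz":[0.024, 0.139, 0]}, {"xyz":[0.024, 0.139, 0]}]}}

```text
time_s: 19.88
eef_pos: [0.546, -0.1303, 0.1385]
ee_rot: [[1.0, -0.001, -0.001], [-0.001, -1.0, 0.001], [-0.001, -0.001, -1.0]]
contact_force: [-0.5, 0.2, -0.4]
width: 0.067
grip_force: 34.0
```

Request:
{"method": "pendant", "body": {"rows": [{"xyz":[0, 0, 0.02]}, {"xyz":[0, 0, 0.05]}, {"xyz":[0, 0, 0.075]}, {"xyz":[0, 0, 0.085]}, {"xyz":[0, 0, 0.085]}, {"xyz":[0, 0, 0.085]}]}}

```text
time_s: 20.38
eef_pos: [0.5465, -0.129, 0.0545]
ee_rot: [[1.0, 0.002, -0.001], [0.002, -1.0, 0.001], [-0.001, -0.001, -1.0]]
contact_force: [0.7, 0.1, -0.6]
width: 0.0671
grip_force: 34.2
```

Request:
{"method": "pendant", "body": {"rows": [{"xyz":[0.001, 0.001, 0.01]}, {"xyz":[0.001, 0.001, 0.016]}, {"xyz":[0.001, 0.001, 0.02]}, {"xyz":[0.001, 0.001, 0.02]}, {"xyz":[0.001, 0.001, 0.02]}]}}

```text
time_s: 20.8
eef_pos: [0.5473, -0.1316, 0.0343]
ee_rot: [[1.0, -0.0, -0.0], [-0.0, -1.0, -0.0], [-0.0, 0.0, -1.0]]
contact_force: [0.3, 0.1, -1.2]
width: 0.0667
grip_force: 34.2
```

Request:
{"method": "pendant", "body": {"rows": [{"xyz":[0, 0, 0.0015]}, {"xyz":[0, 0, 0.0015]}, {"xyz":[0, 0, 0.0015]}]}}

```text
time_s: 21.05
eef_pos: [0.5474, -0.1316, 0.033]
ee_rot: [[1.0, -0.0, 0.0], [-0.0, -1.0, -0.0], [0.0, 0.0, -1.0]]
contact_force: [-0.3, -0.2, -0.5]
width: 0.067
grip_force: 34.2
```

Request:
{"method": "pendant", "body": {"rows": [{"xyz":[0, 0, 0.001]}, {"xyz":[0, 0, 0.001]}, {"xyz":[0, 0, 0.001]}]}}

```text
time_s: 21.3
eef_pos: [0.5474, -0.1316, 0.0318]
ee_rot: [[1.0, -0.0, 0.0], [-0.0, -1.0, 0.0], [0.0, -0.0, -1.0]]
contact_force: [-1.0, 0.3, -1.4]
width: 0.0668
grip_force: 34.2
```

Request:
{"method": "pendant", "body": {"rows": [{"xyz":[0, 0, 0.001]}, {"xyz":[0, 0, 0.001]}, {"xyz":[0, 0, 0.001]}]}}

```text
time_s: 21.55
eef_pos: [0.5475, -0.1315, 0.031]
ee_rot: [[1.0, -0.0, 0.0], [-0.0, -1.0, -0.0], [0.0, 0.0, -1.0]]
contact_force: [0.0, 0.2, 2.2]
width: 0.0669
grip_force: 34.4
```

Request:
{"method": "pendant", "body": {"rows": [{"xyz":[0, 0, 0.0007]}, {"xyz":[0, 0, 0.0007]}, {"xyz":[0, 0, 0.0007]}]}}

```text
time_s: 21.8
eef_pos: [0.5475, -0.1315, 0.0309]
ee_rot: [[1.0, -0.0, 0.001], [-0.0, -1.0, -0.0], [0.001, 0.0, -1.0]]
contact_force: [-2.3, 0.5, 10.5]
width: 0.0674
grip_force: 35.0
```

Request:
{"method": "pendant", "body": {"rows": [{"xyz":[0, 0, -0.001]}, {"xyz":[0, 0, -0.001]}]}}

```text
time_s: 21.97
eef_pos: [0.5474, -0.1315, 0.0312]
ee_rot: [[1.0, -0.0, 0.0], [-0.0, -1.0, -0.0], [0.0, 0.0, -1.0]]
contact_force: [0.1, 0.1, -1.3]
width: 0.0668
grip_force: 34.2
```

Request:
{"method": "pendant", "body": {"rows": [{}, {}, {}, {}, {}], "finger_gap": 0.085}}

```text
time_s: 22.38
eef_pos: [0.5474, -0.1315, 0.031]
ee_rot: [[1.0, -0.0, -0.0], [-0.0, -1.0, 0.0], [-0.0, -0.0, -1.0]]
contact_force: [0.1, 0.2, 0.3]
width: 0.0851
grip_force: 0.0
```

Request:
{"method": "pendant", "body": {"rows": [{"xyz":[0, 0, -0.01]}, {"xyz":[0, 0, -0.03]}, {"xyz":[0, 0, -0.06]}, {"xyz":[0, 0, -0.1]}, {"xyz":[0, 0, -0.11]}, {"xyz":[0, 0, -0.11]}]}}

```text
time_s: 22.88
eef_pos: [0.5494, -0.1316, 0.1453]
ee_rot: [[1.0, -0.0, 0.007], [-0.0, -1.0, -0.002], [0.007, 0.002, -1.0]]
contact_force: [0.0, -0.1, -0.7]
width: 0.0849
grip_force: 0.0
```

Request:
{"method": "pendant", "body": {"rows": [{"xyz":[-0.005, -0.035, 0]}, {"xyz":[-0.01, -0.07, 0]}, {"xyz":[-0.015, -0.105, 0]}, {"xyz":[-0.02, -0.14, 0]}, {"xyz":[-0.025, -0.175, 0]}, {"xyz":[-0.03, -0.21, 0]}, {"xyz":[-0.035, -0.245, 0]}, {"xyz":[-0.04, -0.28, 0]}], "finger_gap": 0.04}}

```text
time_s: 23.55
eef_pos: [0.5064, 0.1498, 0.1406]
ee_rot: [[1.0, -0.0, -0.001], [-0.0, -1.0, -0.0], [-0.001, 0.0, -1.0]]
contact_force: [0.9, -0.1, 0.3]
width: 0.0398
grip_force: 0.0
```

Request:
{"method": "pendant", "body": {"rows": [{"xyz":[-0.005, -0.03, 0]}, {"xyz":[-0.01, -0.05, 0]}, {"xyz":[-0.0145, -0.063, 0]}, {"xyz":[-0.0145, -0.063, 0]}, {"xyz":[-0.0145, -0.063, 0]}, {"xyz":[-0.0145, -0.063, 0]}]}}

```text
time_s: 24.05
eef_pos: [0.493, 0.21, 0.1406]
ee_rot: [[1.0, -0.001, -0.001], [-0.001, -1.0, -0.001], [-0.001, 0.001, -1.0]]
contact_force: [0.9, -0.7, 0.4]
width: 0.0399
grip_force: 0.0
```

```bash
python3 - <<'E'
from h import *
for n in('top','side'):
    s=snap(n,n+'9.png'); W=cloud(s)
    for nm,c,lo,hi,r in(('amber',(.5475,-.131),.022,.035,.042),('cream',(.494,.248),.034,.05,.05)):
        m=(np.hypot(W[...,0]-c[0],W[...,1]-c[1])<r)&(W[...,2]>lo)&(W[...,2]<hi)
        if m.sum(): P=W[m];print(nm,n,m.sum(),P[:,2].mean(),np.percentile(P,[1,99],axis=0).round(4).tolist())
im=cv2.cvtColor(s['color'],cv2.COLOR_RGB2BGR)[180:380,250:400];cv2.imwrite('pics/g8.png',cv2.resize(im,None,fx=3,fy=3,interpolation=cv2.INTER_CUBIC))
E
```

```text
amber top 178 0.02854613492168836 [[0.5118, -0.1641, 0.0232], [0.5764, -0.0991, 0.034]]
cream top 116 0.042191871693769506 [[0.4532, 0.209, 0.0352], [0.531, 0.2507, 0.0477]]
amber side 195 0.02635163489679184 [[0.5145, -0.1621, 0.0222], [0.578, -0.0939, 0.0314]]
cream side 589 0.04021493846065113 [[0.4542, 0.2095, 0.0344], [0.5334, 0.2886, 0.0448]]
```

View pics/g8.png

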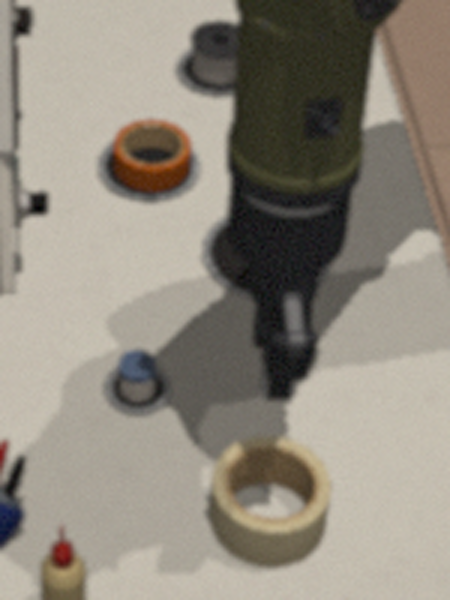

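Amber sits flat in its dish at (150,160), measured at (0.546, -0.130) with its top at 0.028. The cream ring is still at (0.4935, 0.249), and its near wall in -y is at y≈0.2125, under the tool. Next I'll lower over the wall and pinch it.

Request:
{"method": "pendant", "body": {"rows": [{"xyz":[0, -0.001, 0.03]}, {"xyz":[0, -0.001, 0.06]}, {"xyz":[0, -0.001, 0.085]}, {"xyz":[0, -0.001, 0.095]}, {"xyz":[0, -0.001, 0.1]}, {"xyz":[0, -0.001, 0.1]}]}}

```text
time_s: 24.65
eef_pos: [0.493, 0.2118, 0.0406]
ee_rot: [[1.0, -0.001, -0.001], [-0.001, -1.0, -0.001], [-0.001, 0.001, -1.0]]
contact_force: [-0.1, -0.2, 0.7]
width: 0.0397
grip_force: 0.0
```

Request:
{"method": "pendant", "body": {"rows": [{}, {}, {}, {}, {}, {}], "finger_gap": 0.003, "force": 25}}

```text
time_s: 25.15
eef_pos: [0.4937, 0.2127, 0.0424]
ee_rot: [[1.0, -0.0, 0.002], [-0.0, -1.0, 0.001], [0.002, -0.001, -1.0]]
contact_force: [0.1, -0.4, 7.8]
width: 0.01
grip_force: 23.2
```

Request:
{"method": "pendant", "body": {"rows": [{"xyz":[0, 0, -0.005]}, {"xyz":[0, 0, -0.01]}, {"xyz":[0, 0, -0.02]}, {"xyz":[0, 0, -0.04]}, {"xyz":[0, 0, -0.06]}, {"xyz":[0, 0, -0.06]}, {"xyz":[0, 0, -0.06]}]}}

```text
time_s: 25.73
eef_pos: [0.4936, 0.2127, 0.1026]
ee_rot: [[1.0, -0.001, 0.003], [-0.001, -1.0, 0.001], [0.003, -0.001, -1.0]]
contact_force: [0.0, -0.6, -1.1]
width: 0.0102
grip_force: 22.9
```

```bash
python3 - <<'E'
from h import *
s=snap('side'); im=cv2.cvtColor(s['color'],cv2.COLOR_RGB2BGR)[240:360,250:400];cv2.imwrite('pics/g10.png',cv2.resize(im,None,fx=4,fy=4,interpolation=cv2.INTER_CUBIC))
W=cloud(s); m=(np.hypot(W[...,0]-.4935,W[...,1]-.249)<.05)&(W[...,2]>.04)&(W[...,2]<.11)&(s['color'].min(-1)>70)
P=W[m];print(m.sum(),np.percentile(P,[1,99],axis=0).round(4))
E
```

```text
856 [[0.4544 0.2195 0.0592]
 [0.5342 0.2918 0.1039]]
```

View pics/g10.png

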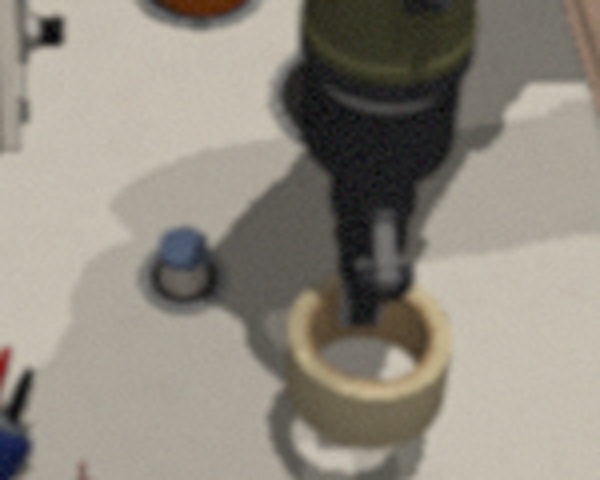

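The cream ring is held level at (368,370), bottom at about 0.06. Next I'll carry it so its centre, 37 mm in +y from the TCP, comes over (0.457, -0.016).

Request:
{"method": "pendant", "body": {"rows": [{"xyz":[0, 0.02, 0]}, {"xyz":[-0.005, 0.05, 0]}, {"xyz":[-0.01, 0.08, 0]}, {"xyz":[-0.015, 0.115, 0]}, {"xyz":[-0.02, 0.15, 0]}, {"xyz":[-0.025, 0.185, 0]}, {"xyz":[-0.03, 0.22, 0]}, {"xyz":[-0.035, 0.245, 0]}]}}

```text
time_s: 26.45
eef_pos: [0.4564, -0.0358, 0.1002]
ee_rot: [[1.0, -0.002, -0.002], [-0.002, -1.0, -0.001], [-0.002, 0.001, -1.0]]
contact_force: [-0.2, -0.2, -0.4]
width: 0.0104
grip_force: 23.0
```

Request:
{"method": "pendant", "body": {"rows": [{"xyz":[-0.002, 0.015, 0]}, {"xyz":[-0.002, 0.02, 0]}, {"xyz":[-0.002, 0.02, 0]}, {"xyz":[-0.002, 0.02, 0.015]}, {"xyz":[-0.002, 0.02, 0.03]}, {"xyz":[-0.002, 0.02, 0.03]}, {"xyz":[-0.002, 0.02, 0.03]}]}}

```text
time_s: 27.03
eef_pos: [0.4556, -0.0508, 0.0706]
ee_rot: [[1.0, 0.002, -0.002], [0.002, -1.0, 0.001], [-0.002, -0.001, -1.0]]
contact_force: [1.3, 0.2, -1.0]
width: 0.0103
grip_force: 23.0
```

```bash
python3 - <<'E'
from h import *
for n in('side','top'):
    s=snap(n)
    W=cloud(s); m=(np.hypot(W[...,0]-.457,W[...,1]+.016)<.06)&(W[...,2]>.03)&(W[...,2]<.078)&(s['color'].min(-1)>70)
    P=W[m];print(m.sum(),np.percentile(P,[1,99],axis=0).round(4))
    if n=='side':im=cv2.cvtColor(s['color'],cv2.COLOR_RGB2BGR)[190:310,270:420];cv2.imwrite('pics/g11.png',cv2.resize(im,None,fx=4,fy=4,interpolation=cv2.INTER_CUBIC))
E
```

```text
535 [[ 0.4167 -0.0483  0.0324]
 [ 0.4958  0.0294  0.0723]]
1 [[0.491  0.0013 0.0712]
 [0.491  0.0013 0.0712]]
```

View pics/g11.png

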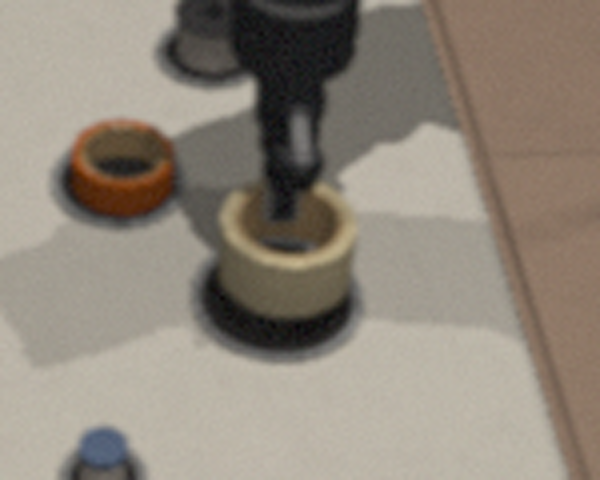

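The cream ring hovers level over its dish: ring at (288,260), dish at (280,305). Its centre is about 3 mm towards +y, so I'll correct by 2 mm and lower it.

Request:
{"method": "pendant", "body": {"rows": [{"xyz":[0.0005, 0.002, 0.01]}, {"xyz":[0.0005, 0.002, 0.018]}, {"xyz":[0.0005, 0.002, 0.023]}, {"xyz":[0.0005, 0.002, 0.023]}, {"xyz":[0.0005, 0.002, 0.023]}]}}

```text
time_s: 27.55
eef_pos: [0.456, -0.0544, 0.0476]
ee_rot: [[1.0, -0.0, -0.001], [-0.0, -1.0, 0.0], [-0.001, -0.0, -1.0]]
contact_force: [-0.1, 1.1, -1.0]
width: 0.0101
grip_force: 23.0
```

Request:
{"method": "pendant", "body": {"rows": [{"xyz":[0, 0, 0.0015]}, {"xyz":[0, 0, 0.0015]}, {"xyz":[0, 0, 0.0015]}]}}

```text
time_s: 27.8
eef_pos: [0.4565, -0.0545, 0.0467]
ee_rot: [[1.0, -0.0, 0.0], [-0.0, -1.0, -0.0], [0.0, 0.0, -1.0]]
contact_force: [0.1, 0.1, -0.8]
width: 0.0103
grip_force: 23.0
```

Request:
{"method": "pendant", "body": {"rows": [{"xyz":[0, 0, 0.001]}, {"xyz":[0, 0, 0.001]}, {"xyz":[0, 0, 0.001]}]}}

```text
time_s: 28.05
eef_pos: [0.4564, -0.0545, 0.0456]
ee_rot: [[1.0, -0.0, 0.0], [-0.0, -1.0, -0.0], [0.0, 0.0, -1.0]]
contact_force: [0.7, -0.2, -0.3]
width: 0.0107
grip_force: 23.0
```

Request:
{"method": "pendant", "body": {"rows": [{"xyz":[0, 0, 0.001]}, {"xyz":[0, 0, 0.001]}, {"xyz":[0, 0, 0.001]}]}}

```text
time_s: 28.3
eef_pos: [0.4564, -0.0545, 0.0446]
ee_rot: [[1.0, -0.0, -0.0], [-0.0, -1.0, 0.0], [-0.0, -0.0, -1.0]]
contact_force: [0.2, -0.0, -0.8]
width: 0.0103
grip_force: 23.0
```

Request:
{"method": "pendant", "body": {"rows": [{"xyz":[0, 0, 0.001]}, {"xyz":[0, 0, 0.001]}, {"xyz":[0, 0, 0.001]}]}}

```text
time_s: 28.55
eef_pos: [0.4564, -0.0546, 0.0443]
ee_rot: [[1.0, -0.0, 0.001], [-0.0, -1.0, -0.001], [0.001, 0.001, -1.0]]
contact_force: [-3.8, -0.9, 11.4]
width: 0.0101
grip_force: 24.6
```

Contact came at the expected height. I'll ease off, open, rise and move clear.

Request:
{"method": "pendant", "body": {"rows": [{"xyz":[0, 0, -0.001]}, {"xyz":[0, 0, -0.001]}]}}

```text
time_s: 28.72
eef_pos: [0.4565, -0.0545, 0.0448]
ee_rot: [[1.0, -0.0, 0.0], [-0.0, -1.0, -0.0], [0.0, 0.0, -1.0]]
contact_force: [0.2, -0.7, -0.7]
width: 0.0103
grip_force: 24.6
```

Request:
{"method": "pendant", "body": {"rows": [{}, {}, {}, {}, {}], "finger_gap": 0.04}}

```text
time_s: 29.13
eef_pos: [0.4564, -0.0545, 0.0445]
ee_rot: [[1.0, -0.0, -0.0], [-0.0, -1.0, 0.0], [-0.0, -0.0, -1.0]]
contact_force: [-0.4, 0.7, -0.1]
width: 0.0402
grip_force: 0.0
```

Request:
{"method": "pendant", "body": {"rows": [{"xyz":[0, 0, -0.01]}, {"xyz":[0, 0, -0.03]}, {"xyz":[0, 0, -0.06]}, {"xyz":[0, 0, -0.1]}, {"xyz":[0, 0, -0.14]}, {"xyz":[0, 0, -0.17]}, {"xyz":[0, 0, -0.17]}]}}

```text
time_s: 29.72
eef_pos: [0.4591, -0.0542, 0.2201]
ee_rot: [[1.0, -0.0, 0.009], [-0.0, -1.0, -0.001], [0.009, 0.001, -1.0]]
contact_force: [1.4, 0.3, 0.4]
width: 0.0401
grip_force: 0.0
```

Request:
{"method": "pendant", "body": {"rows": [{"xyz":[0, -0.035, 0]}, {"xyz":[0, -0.07, 0]}, {"xyz":[0.005, -0.105, 0]}, {"xyz":[0.01, -0.14, 0]}, {"xyz":[0.015, -0.175, 0]}, {"xyz":[0.02, -0.21, 0]}, {"xyz":[0.025, -0.245, 0]}, {"xyz":[0.03, -0.27, 0]}]}}

```text
time_s: 30.38
eef_pos: [0.4859, 0.2189, 0.2143]
ee_rot: [[1.0, 0.002, -0.0], [0.002, -1.0, 0.001], [-0.0, -0.001, -1.0]]
contact_force: [0.4, 0.1, 0.4]
width: 0.0401
grip_force: 0.0
```

Request:
{"method": "pendant", "body": {"rows": [{}, {}, {}, {}]}}

```text
time_s: 30.72
eef_pos: [0.4864, 0.2139, 0.2142]
ee_rot: [[1.0, -0.002, -0.001], [-0.002, -1.0, -0.001], [-0.001, 0.001, -1.0]]
contact_force: [-0.7, -0.1, -0.6]
width: 0.04
grip_force: 0.0
```

```bash
python3 - <<'E'
from h import *
D=dict(tin=(.5757,.124,.014),reel=(.4706,-.2655,.029),amber=(.5475,-.1305,.034),cream=(.457,-.0155,.041))
H=dict(tin=.03,reel=.038,amber=.028,cream=.044)
for n in('top','side'):
    s=snap(n); W=cloud(s)
    for k,(x,y,r) in D.items():
        m=(np.hypot(W[...,0]-x,W[...,1]-y)<r+.01)&(abs(W[...,2]-H[k])<.006)
        P=W[m];print(n,k,m.sum(),np.percentile(P,[1,50,99],axis=0).round(3).tolist() if m.sum() else '')
    a=cv2.cvtColor(s['color'],cv2.COLOR_RGB2BGR)
    b=a[130:330,100:360] if n=='top' else a[180:380,220:400]
    if n=='top':A=b
cv2.imwrite('pics/end.png',cv2.resize(np.hstack([A,b]),None,fx=1.8,fy=1.8,interpolation=cv2.INTER_CUBIC))
E
```

```text
top tin 74 [[0.563, 0.11, 0.025], [0.575, 0.125, 0.031], [0.588, 0.137, 0.036]]
top reel 285 [[0.443, -0.294, 0.034], [0.469, -0.267, 0.039], [0.498, -0.241, 0.043]]
top amber 178 [[0.512, -0.164, 0.024], [0.545, -0.132, 0.029], [0.577, -0.099, 0.033]]
top cream 298 [[0.417, -0.058, 0.039], [0.455, -0.02, 0.045], [0.494, 0.02, 0.05]]
side tin 110 [[0.564, 0.112, 0.024], [0.578, 0.126, 0.029], [0.591, 0.139, 0.034]]
side reel 194 [[0.448, -0.294, 0.032], [0.473, -0.264, 0.037], [0.499, -0.237, 0.042]]
side amber 200 [[0.515, -0.163, 0.022], [0.546, -0.127, 0.026], [0.578, -0.095, 0.031]]
side cream 162 [[0.459, -0.056, 0.039], [0.482, -0.017, 0.043], [0.497, 0.021, 0.046]]
```

View pics/end.png

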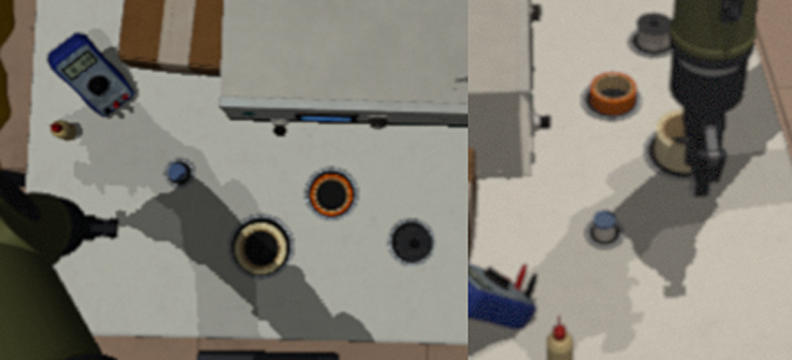

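The final views show all four seated inside their dishes (top view: tin (178,172), cream (260,247), amber (331,193), reel (412,241)), heights as expected, arm clear.

```bash
python3 -c "
from h import *
print(manip.hand_in())"
```

```text
the job is handed in; nothing more can be done
None
```

The pile is apart and the job is handed in: tin, reel, amber roll and cream roll each measured upright and flat in their own dish, taken from the top in order, with the gripper open and clear at about 31 s; no verdict was returned.

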